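# Snap the bit cassette into its case and shut the lid

## Task

Gently lay (do not drop) the grey bit cassette from the cart top into the cradle of the open aluminium case, press it straight down until both snap hooks have clicked over its end lugs and it sits fully home, and then swing the case lid fully shut. Leave the plier, the insulator and the tile where they are.

Things in the scene. Friction and masses are not known exactly. Their poses are not given: they have to be found in the camera images.
- cassette_centre (a point): Centre (half-way up) of the loose grey plastic bit cassette, 0.13 to 0.19 kg, lying flat. Body 110 mm along its x, 44 mm along its y, 24 mm high, top flat with hex bits let into its middle 64 mm. At each x end a lug sticks out 12 mm past the body (24 mm wide, 10 mm high, flush with the underside): 134 mm over all. Both ends are alike.
- cassette_end_a (a point): Underside of the cassette near its +x end, 62 mm from its middle, under the lug.
- cassette_end_b (a point): Underside of the cassette near its -x end, 62 mm from its middle, under the lug.
- case: Aluminium case, fixed to the cart; origin at the centre of its underside. 200 mm along x, 160 mm along y, walls 44 mm high, open above, lid hinged on its +y wall. Inside, four guide posts at x = +-44 mm with flared tops leave the cassette 2.5 mm play each side in y; they reach 34 mm above the cart.
- cradle (a point): Where the middle of the cassette's underside lies when fully home, 12 mm above the cart, 8 mm to the -y of the case centre; axes as the case. The cassette lies along x, either way round; its top is then 36 mm above the cart. Laid in loosely it rests on the hooks' slopes, underside 17 to 21 mm above this point; about 9 N on one end and then the other, or 17 N on the middle, drives it home for good.
- hook_a (a joint): Outward deflection (m) of the snap hook at the cradle's +x end: 0 at rest or clicked, about 0.004 while a lug passes. Its lip is 63 mm from the cradle point; its sloped top reaches 42 mm above the cart.
- hook_b (a joint): The same for the hook at the -x end.
- lid_hinge (a point): Middle of the lid's hinge line, on top of the case's +y wall, 44 mm above the cart, 80 mm to the +y of the case centre; axes as the case.
- lid (a joint): Angle q (rad) of the flat lid, 200 mm long, 160 mm from hinge to free edge, 6 mm thick: 0 shut flat on the case walls, 1.57 upright, 2.0 fully open, leaning out to +y. The inner face runs from the hinge along -y cos q, +z sin q. The hinge is stiff and stays where it is left; about 5 N at 110 mm from it moves the lid. It cannot shut over a cassette that is not home.
- lid_edge (a point): Middle of the lid's free edge, on the outer face.
- plier: Fence plier of galvanized steel, 220 mm long, lying on the cart to the left; to be left alone.
- insulator: Red fence-post insulator, 60 mm wide, 75 mm high, standing beyond the case; to be left alone.
- floor_tile: Yellow ceramic tile, 100 x 100 x 9 mm, lying beyond the cassette; to be left alone.

How it is judged (in metres and radians):
On the way:
1. the cassette is snapped fully home under both hooks while the lid is still open (z of each of cassette_end_a, cassette_end_b in the frame of cradle below 0.0025 m and horizontal distance between cassette_centre and cradle below 0.006 m and angle between the x axis of cassette_centre and the x axis of cradle, either way round below 0.15 rad and value of joint each of hook_a, hook_b below 0.0015 m and value of joint lid above 0.5 rad), for 0.2 s.
At the end, for the whole second after the job is handed in: The cassette lies in the cradle along it, both ends within 2.5 mm of fully down, its middle within 6 mm of the cradle's, both hooks sprung back (within 1.5 mm), and the lid rests shut (within 0.06 rad) (z of each of cassette_end_a, cassette_end_b in the frame of cradle below 0.0025 m and horizontal distance between cassette_centre and cradle below 0.006 m and angle between the x axis of cassette_centre and the x axis of cradle, either way round below 0.15 rad and value of joint each of hook_a, hook_b below 0.0015 m and value of joint lid below 0.06 rad and velocity of joint lid between -0.05 and 0.05 rad/s); the robot touches nothing.
It fails at once if the plier is moved by more than 3 cm (distance of plier from where it was at the start of the episode above 0.03 m).
It fails at once if the insulator is moved by more than 3 cm or knocked over (distance of insulator from where it was at the start of the episode above 0.03 m or angle between insulator's own z axis and vertical above 0.5 rad).
It fails at once if the tile is moved by more than 3 cm (distance of floor_tile from where it was at the start of the episode above 0.03 m).
It fails at once if the cassette is dropped into the case (faster than 0.9 m/s over the cradle) (linear speed of cassette above 0.9 m/s and horizontal distance between cassette_centre and cradle below 0.06 m).
It also fails if it takes over 64 s, if anything falls off the work surface, if the arm or the gripper's body presses on something with over 40 N, if the wrist force passes 120 N, or if a joint passes its speed limit or range.

## Robot

A 7-joint arm with a two-finger parallel gripper is mounted at the origin on the work surface. World frame = base frame: x ahead of the robot, y to its left, z up, the work surface at z = 0. Lengths are in mm, angles in rad, forces in N, time in s.
With the tool pointing down it reaches from about 400 to 875 mm from the base axis. Payload 4.4 kg.
Tool frame: the origin (TCP) lies at the very end of the fingers, on their centre line; the grasp point (between the pads) lies 19 mm behind it (ctrl.pinch_z is the z of the grasp point in the tool frame, in mm); z points along the fingers, x is the direction in which the jaws open and shut, and the axes are right-handed (so a half turn about z gives the same grasp; the last joint's range is limited). The gripper opens to 85 mm and grips with 20 to 120 N. Pads are 22 mm wide; open, the fingers measure 114 mm over their backs; the gripper's body (76 mm by 85 mm) begins 54 mm behind the grasp point. The pads swing forward as they close: fully open they stand 13 mm farther back than shut.
Start: joints at [-1.376, 0.628, 0.038, 1.517, -0.027, 0.996, -0.02], TCP at [167.58, 628.04, 231.313] pointing down, gripper open.
Joint ranges: [-3.06, 3.06], [-0.37, 2.12], [-1.25, 1.32], [0.18, 2.47], [-1.1, 4.24], [0.23, 1.98], [-2.94, 2.94]. Speed limits (rad/s): [2.57, 2.57, 3.14, 3.14, 3.14, 3.14, 3.14].

## Interface

Orientations are given as [roll, pitch, yaw] about the fixed x, y, z axes, in that order (R = Rz(yaw) Ry(pitch) Rx(roll)).
In Python, from cell import sensors, get_image, order, ctrl gives the robot as it stands.
- The arm moves only by the tool arm_command, never from a script. Its argument "rows" is a list that holds one entry, the list of rows, each a list of 6 numbers: the shift along the tool's x, y, z in mm, then the turn, a rotation vector about the tool's x, y, z in degrees. A call has 1 to 20 rows; each row is the pose to reach, as a shift and turn from the pose commanded when the call began, along the tool's axes at that moment; what a row does not reach only later rows make up. A row lasts 1/12 s, in which the tool goes at most 41.7 mm and 7.16 degrees, less where a joint would pass 70% of its speed; a pose out of reach is approached as far as the arm can. A call with a gripper value outside its range is refused whole. "claw" is the opening, from -1 (shut) to 1 (fully open), set as the call begins (left out, the last holds). The fingers move at their own pace and stop on an object; the grip force is fixed at half the most. Time passes only in rows, so rows that repeat a pose let the fingers close. It gives the time, the measured TCP pose, the force and the opening at its end, in the units of the state.
- sensors.read_state(): the state, without advancing time (a new reading comes with each control period).
- get_image(name): name is "side" or "top"; returns a dict with "pixels" (400x640x3 uint8, red, green, blue), "z_map" (400x640 float32, mm along the optical axis (not along the pixel's ray), 0 where there is no reading), "K" (3x3 intrinsics, pixels), "k1" (the pictures are not rectified: a ray, as slopes to the right and down, at radius r is drawn at 1 + k1 r^2 times it, then the intrinsics apply), "pose" (4x4, takes a point from camera to world coordinates). Camera axes: x right, y up, looking along -z (the intrinsics and any distortion apply to the point x, -y, -z); pixel columns grow to the right and rows downward; lengths in mm; the calibration is good to about 2 mm. A picture is of the moment at which its call begins.
- order.finish_job(): hands the job in, once; it reports no verdict.
The state is a dict: "clock": time; "qpos": joint angles; "qd": joint speeds; "tau": joint torques, N m; "eef_pos": TCP position; "tool_rot": TCP orientation; "force": force on the tool from outside, world axes, zero at the start; "torque": the same for the moment, N m; "width": finger opening in mm.
Only numpy, scipy, OpenCV 4.12 (cv2) and the standard library are available. Lean on these libraries where they do the work, as an engineer would, in place of code of your own. Each camera call takes 0.05 s, during which the arm holds its last target.

## Working session

There is one attempt and no reset: what is moved stays moved. The work goes in short steps, Python scripts to look and compute and a tool call to move; the robot and the scene stay as the last step left them, time stands still between calls to the robot, and variables do not carry over. Pictures are saved under pics/ and viewed, and the job is handed in when it is done.

Besides the shell and the picture viewer there is one more tool, called as name(argument=value, ...) on one line, values as JSON. arm_command: Moves the arm, as the interface text tells. Its arguments: {"type":"object","properties":{"rows":{"type":"array","items":{"type":"array","items":{"type":"array","items":{"type":"number"}}}},"claw":{"type":"number"}},"required":["rows"]}

```bash
mkdir -p pics; ls
cat > h.py <<'E'
import numpy as np, cv2
from cell import sensors, get_image, order, ctrl
def save(n,fn):
    im=get_image(n); cv2.imwrite('pics/'+fn+'.png',im['pixels'][:,:,::-1]); np.savez('pics/'+fn+'.npz',**{k:np.array(v) for k,v in im.items()}); return im
def cloud(im):
    K=np.array(im['K']);k1=float(im['k1']);z=im['z_map'];h,w=z.shape
    u,v=np.meshgrid(np.arange(w),np.arange(h))
    p=cv2.undistortPoints(np.stack([u,v],-1).reshape(-1,1,2).astype(float),K,np.array([k1,0,0,0.])).reshape(h,w,2)
    P=np.stack([p[...,0]*z,-p[...,1]*z,-z,np.ones_like(z)],-1)
    W=P@np.array(im['pose']).T
    W=W[...,:3]; W[z==0]=np.nan
    return W
def load(fn): return dict(np.load('pics/'+fn+'.npz'))
E
python3 - <<'E'
from h import *
print(sensors.read_state())
for n in('side','top'):
    im=save(n,n+'0'); print(n,im['K'],im['k1'],im['pose'])
E
```

```text
pics
{'clock': 0.0, 'qpos': array([-1.37579935,  0.62931595,  0.03841001,  1.51838441, -0.0270198 ,
        0.99628687, -0.01999666]), 'qd': array([-1.29796744e-03,  1.61630408e-04, -3.25548902e-04, -1.55627447e-03,
       -3.30247947e-04,  1.47559812e-03,  2.01343018e-05]), 'tau': array([ 2.08065289e-04, -5.63397110e+01,  1.22619655e+00, -1.93449837e+01,
        1.08787927e-02,  1.01756270e-02, -8.40631117e-06]), 'eef_pos': array([167.3895153 , 627.42721143, 230.4028038 ]), 'tool_rot': array([-3.14158079e+00,  1.87802405e-03,  1.31001740e+00]), 'force': array([-0.36092094,  0.15514472,  0.31510133]), 'torque': array([ 0.01420233,  0.02451602, -0.04535028]), 'width': 85.49634314732134}
side [[490.26607439   0.         321.42301983]
 [  0.         490.26607439 201.73231224]
 [  0.           0.           1.        ]] -0.14689674910522285 [[-5.57493366e-01 -6.09944770e-01  5.63177170e-01  1.46702369e+03]
 [ 8.29997549e-01 -3.95230847e-01  3.93569113e-01  7.35159011e+02]
 [-1.74704323e-02  6.86847840e-01  7.26591239e-01  1.25330011e+03]
 [ 0.00000000e+00  0.00000000e+00  0.00000000e+00  1.00000000e+00]]
top [[458.78325887   0.         320.7923655 ]
 [  0.         458.78325887 206.06629342]
 [  0.           0.           1.        ]] -0.11978494579863393 [[ 3.06166935e-02  9.96826087e-01 -7.34872104e-02  4.61137445e+02]
 [-9.99472480e-01  2.97351149e-02 -1.30608353e-02  5.41160321e+01]
 [-1.08342307e-02  7.38483240e-02  9.97210632e-01  1.38701545e+03]
 [ 0.00000000e+00  0.00000000e+00  0.00000000e+00  1.00000000e+00]]
```

View pics/side0.png

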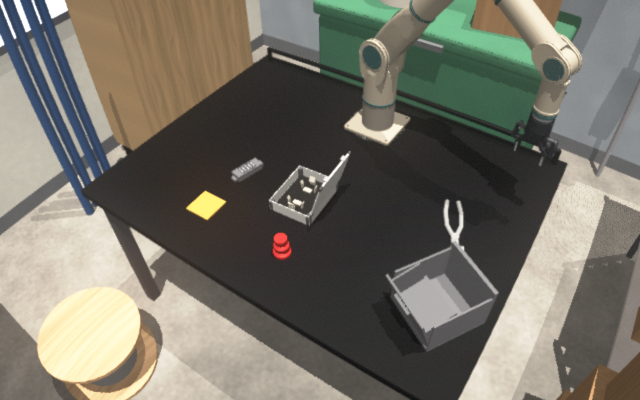

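View pics/top0.png

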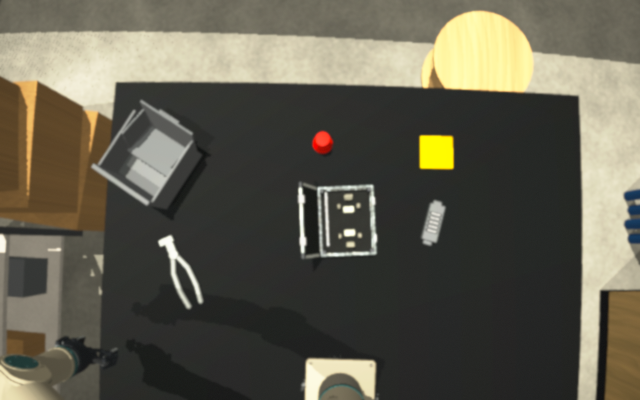

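The top view shows the case around (347,220) with the lid to its left (about 309,220). The cassette is around (433,222), tile (436,152), insulator (322,143), plier (180,270). The gripper is at the far left. Next I measure from depth.

```bash
python3 - <<'E'
from h import *
im=load('top0');W=cloud(im)
px=im['pixels'].astype(int)
def roi(a,b,c,d): return W[b:d,a:c].reshape(-1,3),px[b:d,a:c].reshape(-1,3)
P,C=roi(410,190,460,255)
m=(P[:,2]>8)&np.isfinite(P[:,2]); Q=P[m]; print('cass n',m.sum(),Q[:,2].min(),np.percentile(Q[:,2],[10,50,90]),'table',np.nanmedian(P[~m][:,2]))
print('rect all',cv2.minAreaRect(Q[:,:2].astype(np.float32)))
T=Q[Q[:,2]>18]; print('top',cv2.minAreaRect(T[:,:2].astype(np.float32)),len(T))
P,C=roi(290,170,390,270)
np.set_printoptions(precision=1,suppress=True)
m=(P[:,2]>38)&(P[:,2]<50); print('walls',cv2.minAreaRect(P[m][:,:2].astype(np.float32)),m.sum(), np.median(P[m],0))
m=(P[:,2]>60); print('lid',cv2.minAreaRect(P[m][:,:2].astype(np.float32)),np.nanmax(P[:,2]),P[m].min(0),P[m].max(0))
P,C=roi(305,120,340,160);m=P[:,2]>15;print('ins',np.median(P[m],0),P[m].min(0),P[m].max(0))
for r in range(150,250,0+6) if 0 else range(176,270,8): print(r,W[r,296:384:4,2])
E
python3 - <<'E'
import cv2
a=cv2.imread('pics/top0.png')
cv2.imwrite('pics/top0z.png',cv2.resize(a[165:275,285:465],None,fx=4.4,fy=4.4,interpolation=cv2.INTER_CUBIC))
E
```

```text
cass n 586 8.011339937804678 [13.4770384  23.1825327  27.07737207] table -0.21948613494987512
rect all ((519.9390258789062, -281.2156066894531), (95.83892059326172, 130.7650146484375), 79.25309753417969)
top ((523.53466796875, -265.0624694824219), (43.7395133972168, 108.73778533935547), 75.9859390258789) 506
walls ((520.6989135742188, -4.505409240722656), (197.84600830078125, 164.4467315673828), 4.09218692779541) 375 [544.5 -10.5  42.9]
lid ((513.0476684570312, 102.06025695800781), (198.27496337890625, 47.10379409790039), 4.475704669952393) 206.2587689225968 [412.6  72.4  60.2] [612.4 129.9 206.3]
ins [747.2  73.7  72.5] [726.1  47.1  15.1] [774.7  98.3  82.2]
176 [ 0.6 -1.3  0.7  0.1 -1.4 -0.2  0.5  2.4 -0.2  7.3 -2.4 -0.2  0.4 -4.4
 -1.8  0.9  0.1  1.1 -4.8  0.4 -0.8  3.1]
184 [ -0.2 196.8 169.5  -3.7  -3.7  -4.1  -0.7   2.7  -3.3   1.    3.5  -2.9
   3.9   0.4  -1.9  -7.4   6.    3.7   4.4   3.2  -4.5   1.8]
192 [  2.6 197.5 174.3 140.1  99.9  63.2  45.9  -2.4   8.5   6.8   2.5   2.4
   2.8   5.4   8.8   6.4   7.    0.9  10.8  44.4   0.6  -0.7]
200 [  0.1 199.1 171.5 143.5 103.9  
[... 492 characters left out ...]
.3   4.9  18.8  -2.8   1.6]
232 [ -7.7   0.4 180.1 151.3 120.1  81.3  42.5  10.1   3.1   7.4   7.3   7.9
  14.2  11.3  12.7   0.8   4.    6.2   4.9   4.   -0.6  -3.7]
240 [  0.4 199.7 203.  151.1 118.7  83.9  46.5   5.6   7.3   5.3   5.8   8.5
   5.9  -0.3   4.2   8.3   5.6   2.5   2.2   3.    2.8  -4. ]
248 [ -3.3  -1.3 194.  161.8 127.3  85.9  48.5   8.3   8.2   3.1   4.    7.6
  -2.2   6.7   6.8   8.4   8.8   3.    4.7  47.3   6.5  -2.6]
256 [ -0.2  -7.2 191.8 156.  121.5  -4.   -0.5  -0.6   0.7  -1.2   5.2  -0.8
   1.2  -3.9  -2.    0.1  -4.3   0.8  -2.5  -0.9   4.5  -0.4]
264 [ 1.6  3.3  2.2 -4.8  1.1 -3.  -0.8  2.3 -1.7 -2.3 -0.6 -6.5 -0.9 -2.5
 -4.   4.3  1.3 -1.4  2.5 -1.8 -3.9 -0.9]
```

View pics/top0z.png

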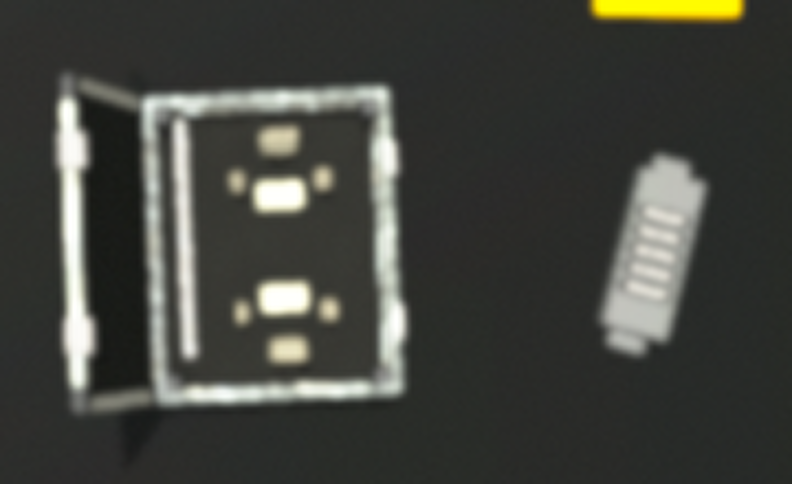

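```bash
cat >> h.py <<'E'
def toplane(im,uv,zp):
    K=np.array(im['K']);k1=float(im['k1']);T=np.array(im['pose'])
    p=cv2.undistortPoints(np.array(uv,float).reshape(-1,1,2),K,np.array([k1,0,0,0.])).reshape(-1,2)
    d=np.c_[p[:,0],-p[:,1],-np.ones(len(p))]@T[:3,:3].T; o=T[:3,3]
    t=(zp-o[2])/d[:,2]; return (o+d*t[:,None])[:,:2]
E
python3 - <<'E'
from h import *
np.set_printoptions(precision=1,suppress=True)
im=load('top0');px=im['pixels'];g=px.astype(float).mean(2)
# cassette silhouette
m=np.zeros(g.shape,np.uint8);m[190:255,412:458]=(g[190:255,412:458]>85)
v,u=np.nonzero(m);XY=toplane(im,np.c_[u,v],12);print('cass n',len(u),XY.mean(0),cv2.minAreaRect(XY.astype(np.float32)))
c,e,_=cv2.PCACompute2(XY,None)[0:3] if 0 else cv2.PCACompute2(XY,mean=None);print('pca',np.degrees(np.arctan2(e[0,1],e[0,0])))
XY=toplane(im,np.c_[u,v],24);print('at24',cv2.minAreaRect(XY.astype(np.float32)))
# tan/white blobs inside case
sub=px[175:265,325:370].astype(int)
b=((sub.min(2)>100)).astype(np.uint8)
n,l,s,ct=cv2.connectedComponentsWithStats(b)
for i in range(1,n):
    if s[i,4]>3:
        uv=ct[i]+[325,175]; print(uv,s[i,4],sub[l==i].mean(0),[toplane(im,[uv],z)[0] for z in (12,34,42)])
E
python3 - <<'E'
import cv2
a=cv2.imread('pics/side0.png')
cv2.imwrite('pics/side0z.png',cv2.resize(a[140:230,220:360],None,fx=5.5,fy=5.5,interpolation=cv2.INTER_CUBIC))
E
```

```text
cass n 713 [ 523.1 -266.7] ((522.7340087890625, -266.857666015625), (50.974037170410156, 138.8228759765625), 76.25312042236328)
pca -13.655877652906405
at24 ((522.1963500976562, -264.0564880371094), (50.5291748046875, 137.61131286621094), 76.25312042236328)
[337.  203.5] 461 [172.4 174.8 166.6] [array([571.8,  23.7]), array([570. ,  24.2]), array([569.4,  24.4])]
[348.  196.4] 50 [178.  172.3 144.3] [array([594. ,  -8.8]), array([591.9,  -7.8]), array([591.1,  -7.5])]
[369. 202.] 15 [129.5 132.7 123.2] [array([579. , -72.5]), array([577.2, -70.4]), array([576.5, -69.7])]
[338.4 205.9] 17 [150.9 145.4 122.1] [array([564.6,  19.2]), array([562.9,  19.8]), array([562.3,  20. ])]
[357.8 205. ] 19 [166.1 159.5 133.6] [array([569. , -38.9]), array([567.3, -37.4]), array([566.6, -36.9])]
[348.  208.8] 99 [213.6 213.  195.3] [array([556.7,  -9.7]), array([555.2,  -8.7]), array([554.7,  -8.3])]
[349.1 232.4] 95 [217.5 216.5 198.7] [array([486. , -14.9]), array([485.6, -13.8]), array([485.4, -13.4])]
[339.7 235.5] 14 [159.3 153.9 128.8] [array([475.9,  12.8]), array([475.7,  13.5]), array([475.6,  13.7])]
[359.4 234.9] 19 [170.4 163.6 136.8] [array([479.4, -46.1]), array([479.1, -44.5]), array([479. , -43.9])]
[350.1 244. ] 52 [185.2 179.6 150.2] [array([451.3, -18.9]), array([451.5, -17.7]), array([451.5, -17.3])]
[346.9 253.5] 215 [177.  182.6 172.7] [array([422.8, -10. ]), array([423.4,  -9. ]), array([423.6,  -8.6])]
```

View pics/side0z.png

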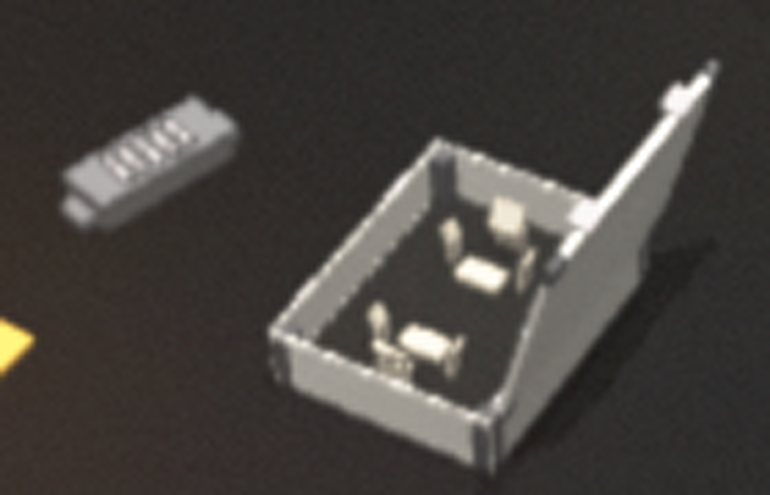

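```bash
cat >> h.py <<'E'
from scipy.spatial.transform import Rotation as R
np.set_printoptions(precision=2,suppress=True)
def plan(*tg):
    """targets (x,y,z,yawdeg[,R]) -> shift in tool axes + rotvec deg from measured pose"""
    s=sensors.read_state();p=s['eef_pos'];R0=R.from_euler('xyz',s['tool_rot'])
    print('t',s['clock'],'p',p,'rpy deg',np.degrees(s['tool_rot']),'F',s['force'],'w',s['width'])
    for t in tg:
        R1=R.from_euler('xyz',[np.pi,0,np.radians(t[3])])
        print(t,'->',R0.inv().apply(np.array(t[:3])-p),(R0.inv()*R1).as_rotvec(degrees=True))
E
python3 -c "
from h import *
plan((250,560,330,75),(480,380,340,76.2),(523,0,340,76.2),(523,-266.8,150,76.2))"
```

```text
t 0.1 p [167.43 627.48 230.48] rpy deg [180.     0.1   75.06] F [0.91 0.74 0.58] w 85.69286505076822
(250, 560, 330, 75) -> [-44.08  97.18 -99.44] [0.   0.1  0.06]
(480, 380, 340, 76.2) -> [-158.7   365.81 -109.24] [-0.    0.1  -1.14]
(523, 0, 340, 76.2) -> [-514.76  505.34 -108.62] [-0.    0.1  -1.14]
(523, -266.8, 150, 76.2) -> [-772.21  574.14   81.83] [-0.    0.1  -1.14]
```

arm_command(rows=[[[-44, 97, -100, 0, 0, 0], [-44, 97, -100, 0, 0, 0], [-44, 97, -100, 0, 0, 0], [-44, 97, -100, 0, 0, 0], [-159, 366, -110, 0, 0, -1], [-159, 366, -110, 0, 0, -1], [-159, 366, -110, 0, 0, -1], [-159, 366, -110, 0, 0, -1], [-159, 366, -110, 0, 0, -1], [-159, 366, -110, 0, 0, -1], [-159, 366, -110, 0, 0, -1], [-159, 366, -110, 0, 0, -1], [-515, 505, -110, 0, 0, -1], [-515, 505, -110, 0, 0, -1], [-515, 505, -110, 0, 0, -1], [-515, 505, -110, 0, 0, -1], [-515, 505, -110, 0, 0, -1], [-515, 505, -110, 0, 0, -1], [-515, 505, -110, 0, 0, -1], [-515, 505, -110, 0, 0, -1]]], claw=1)

```text
clock: 1.77
eef_pos: [516.7, 47.0, 341.1]
tool_rot: [-3.141, 0.0, 1.328]
force: [1.3, -0.6, -0.1]
width: 85.0
```

```bash
python3 -c "
from h import *
plan((523,-20,330,76.2),(523,-266.8,300,76.2),(523,-266.8,60,76.2))"
```

```text
t 1.7667 p [516.74  47.   341.15] rpy deg [-179.97    0.     76.07] F [ 1.33 -0.62 -0.12] w 85.01005924502981
(523, -20, 330, 76.2) -> [-63.52  22.21  11.14] [-0.03  0.   -0.13]
(523, -266.8, 300, 76.2) -> [-303.06   81.63   41.12] [-0.03  0.   -0.13]
(523, -266.8, 60, 76.2) -> [-303.06   81.74  281.12] [-0.03  0.   -0.13]
```

arm_command(rows=[[[-303, 82, 41, 0, 0, 0], [-303, 82, 41, 0, 0, 0], [-303, 82, 41, 0, 0, 0], [-303, 82, 41, 0, 0, 0], [-303, 82, 41, 0, 0, 0], [-303, 82, 41, 0, 0, 0], [-303, 82, 41, 0, 0, 0], [-303, 82, 41, 0, 0, 0], [-303, 82, 200, 0, 0, 0], [-303, 82, 200, 0, 0, 0], [-303, 82, 200, 0, 0, 0], [-303, 82, 200, 0, 0, 0], [-303, 82, 200, 0, 0, 0], [-303, 82, 200, 0, 0, 0], [-303, 82, 200, 0, 0, 0]]])

```text
clock: 3.02
eef_pos: [525.0, -265.7, 143.0]
tool_rot: [3.139, 0.001, 1.327]
force: [1.1, 0.0, 0.9]
width: 85.7
```

```bash
python3 -c "
from h import *
plan((523,-266.8,60,76.2),(523,-266.8,4,76.2))"
```

```text
t 3.0167 p [ 525.03 -265.71  142.97] rpy deg [179.86   0.04  76.05] F [1.1  0.01 0.86] w 85.71415906786933
(523, -266.8, 60, 76.2) -> [-1.49 -1.91 82.97] [ 0.14  0.04 -0.15]
(523, -266.8, 4, 76.2) -> [ -1.45  -2.05 138.97] [ 0.14  0.04 -0.15]
```

arm_command(rows=[[[-1.5, -2, 83, 0, 0, 0], [-1.5, -2, 83, 0, 0, 0], [-1.5, -2, 83, 0, 0, 0], [-1.5, -2, 110, 0, 0, 0], [-1.5, -2, 110, 0, 0, 0], [-1.5, -2, 110, 0, 0, 0]]])

```text
clock: 3.52
eef_pos: [522.6, -266.5, 33.7]
tool_rot: [3.14, 0.0, 1.327]
force: [1.0, -0.4, 1.0]
width: 85.2
```

```bash
python3 -c "
from h import *
plan((523,-266.8,4,76.2))
save('side','side1');save('top','top1')
a=cv2.imread('pics/side1.png')[120:230,180:320]
b=cv2.imread('pics/top1.png')[170:280,370:510]
cv2.imwrite('pics/c1.png',cv2.resize(np.hstack([a,b]),None,fx=2.8,fy=2.8,interpolation=2))"
```

```text
t 3.5167 p [ 522.59 -266.54   33.65] rpy deg [179.89   0.02  76.05] F [ 1.   -0.37  1.03] w 85.24079216511184
(523, -266.8, 4, 76.2) -> [-0.15  0.4  29.65] [ 0.11  0.02 -0.15]
```

View pics/c1.png

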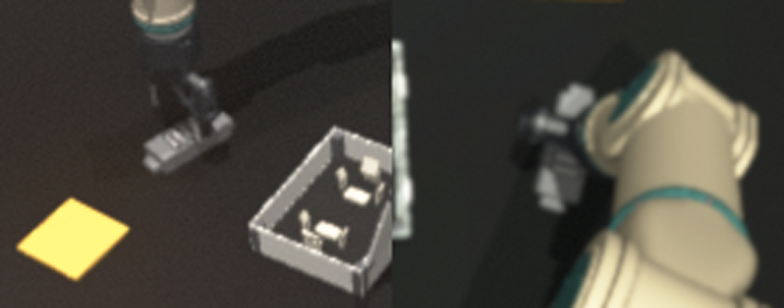

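The side picture (left half) shows the fingers straddling the cassette near (190,140), with free space on both sides. The top picture shows the arm over it. I descend and grip.

arm_command(rows=[[[0, 0.4, 29, 0, 0, 0], [0, 0.4, 29, 0, 0, 0], [0, 0.4, 29, 0, 0, 0], [0, 0.4, 29, 0, 0, 0]]])

```text
clock: 3.95
eef_pos: [522.7, -266.6, 4.1]
tool_rot: [3.14, 0.0, 1.327]
force: [0.8, 1.1, -0.1]
width: 85.5
```

arm_command(rows=[[[0, 0, 0, 0, 0, 0], [0, 0, 0, 0, 0, 0], [0, 0, 0, 0, 0, 0], [0, 0, 0, 0, 0, 0], [0, 0, 0, 0, 0, 0], [0, 0, 0, 0, 0, 0], [0, 0, 0, 0, 0, 0], [0, 0, 0, 0, 0, 0], [0, 0, 0, 0, 0, 0], [0, 0, 0, 0, 0, 0]]], claw=-1)

```text
clock: 4.78
eef_pos: [522.4, -266.4, 3.3]
tool_rot: [3.14, 0.0, 1.327]
force: [-0.5, 0.0, 6.4]
width: 42.4
```

arm_command(rows=[[[0, 0, -20, 0, 0, 0], [0, 0, -60, 0, 0, 0], [0, 0, -100, 0, 0, 0], [0, 0, -120, 0, 0, 0], [0, 0, -120, 0, 0, 0], [0, 0, -120, 0, 0, 0], [0, 0, -120, 0, 0, 0]]])

```text
clock: 5.37
eef_pos: [521.0, -265.4, 121.3]
tool_rot: [-3.139, -0.001, 1.328]
force: [0.3, 1.3, -2.0]
width: 42.7
```

```bash
python3 -c "
from h import *
plan((521.3,-12.3,120,94.15))
save('side','side2');save('top','top2')
a=cv2.imread('pics/side2.png')[100:210,180:320]
b=cv2.imread('pics/top2.png')[170:280,370:510]
cv2.imwrite('pics/c2.png',cv2.resize(np.hstack([a,b]),None,fx=2.8,fy=2.8,interpolation=2))"
```

```text
t 5.3667 p [ 521.03 -265.44  121.32] rpy deg [-179.88   -0.04   76.07] F [ 0.3   1.34 -2.04] w 42.68300368352147
(521.3, -12.3, 120, 94.15) -> [245.75 -60.69   1.61] [ -0.12  -0.06 -18.08]
```

View pics/c2.png

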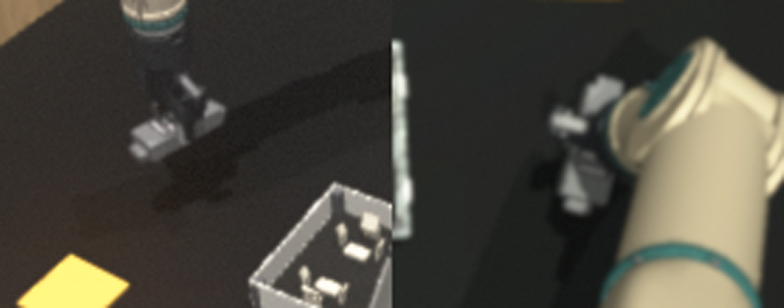

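arm_command(rows=[[[40, -10, 1, 0, 0, -3], [80, -20, 1, 0, 0, -6], [120, -30, 1, 0, 0, -9], [160, -40, 1, 0, 0, -12], [200, -50, 1, 0, 0, -15], [230, -57, 1, 0, 0, -17], [245.7, -60.7, 1, 0, 0, -18], [245.7, -60.7, 1, 0, 0, -18], [245.7, -60.7, 1, 0, 0, -18], [245.7, -60.7, 1, 0, 0, -18], [245.7, -60.7, 1, 0, 0, -18]]])

```text
clock: 6.38
eef_pos: [521.9, -15.0, 120.8]
tool_rot: [-3.141, 0.001, 1.639]
force: [-0.0, 0.4, -1.8]
width: 42.7
```

```bash
python3 -c "
from h import *
plan((521.3,-12.3,60,94.15))
save('side','side3');save('top','top3')
a=cv2.imread('pics/side3.png')[110:230,230:360]
b=cv2.imread('pics/top3.png')[160:280,290:420]
cv2.imwrite('pics/c3.png',cv2.resize(np.hstack([a,b]),None,fx=3,fy=3,interpolation=2))"
```

```text
t 6.3833 p [521.89 -15.04 120.81] rpy deg [-179.94    0.06   93.89] F [-0.05  0.39 -1.81] w 42.67154155969142
(521.3, -12.3, 60, 94.15) -> [ 2.83 -0.34 60.81] [-0.06  0.06 -0.26]
```

View pics/c3.png

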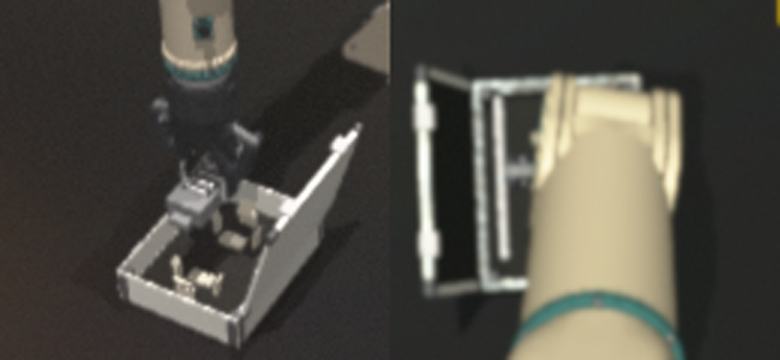

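Run:
```python
from h import *
im=load('side3');W=cloud(im)
th=np.radians(4.15);ex=np.array([np.cos(th),np.sin(th)]);ey=np.array([-ex[1],ex[0]])
tcp=np.array([521.9,-15.04])
d=W[...,:2]-tcp; a=d@ex;b=d@ey;z=W[...,2]
m=(np.abs(b)<32)&(z>105)&(z<155)&(a>25)&(a<80)
print(m.sum())
A=np.c_[a[m],b[m],z[m]]; 
top=A[A[:,2]>135]; print('top',len(top),np.percentile(top[:,0],[2,50,98]),np.percentile(top[:,1],[2,50,98]),np.percentile(top[:,2],[10,50,90]))
lo=A[A[:,2]<130]; print('lo',len(lo),np.percentile(lo[:,0],[2,50,98]),np.percentile(lo[:,1],[2,50,98]),np.percentile(lo[:,2],[10,50,90]))
# control: case hooks/posts/rim in side camera at start
im0=load('side0');W0=cloud(im0);g=im0['pixels'].astype(int)
c=np.array([520.7,-4.3]);d=W0[...,:2]-c;a=d@ex;b=d@ey;z=W0[...,2]
m=(z>38)&(z<52)&(np.abs(a)<110)&(b>-95)&(b<-50);print('-y rim b',np.percentile(b[m],[2,50,98]),m.sum())
m=(z>38)&(z<52)&(np.abs(b)<60)&(a>85)&(a<115);print('+x rim a',np.percentile(a[m],[2,50,98]),m.sum())
# cassette at start in side
d=W0[...,:2]-np.array([523,-266.8]);t=np.radians(-13.8);a=d@[np.cos(t),np.sin(t)];b=d@[-np.sin(t),np.cos(t)]
m=(z>19)&(z<30)&(abs(a)<75)&(abs(b)<40);print('cass0 top',np.percentile(a[m],[2,50,98]),np.percentile(b[m],[2,50,98]))
```

```text
171
top 98 [26.18 40.27 53.95] [-20.53   2.56  23.5 ] [137.95 141.96 145.02]
lo 50 [26.53 54.51 65.02] [-19.7    7.72  22.3 ] [119.03 126.44 129.43]
-y rim b [-82.09 -75.57 -52.91] 125
+x rim a [ 91.93  95.32 100.77] 59
cass0 top [-58.74  -1.14  50.07] [-21.25   4.29  26.14]
```

arm_command(rows=[[[2.8, -0.3, 10, 0, 0, 0], [2.8, -0.3, 30, 0, 0, 0], [2.8, -0.3, 50, 0, 0, 0], [2.8, -0.3, 65, 0, 0, 0], [2.8, -0.3, 70, 0, 0, 0], [2.8, -0.3, 70, 0, 0, 0], [2.8, -0.3, 70, 0, 0, 0], [2.8, -0.3, 70, 0, 0, 0]]])

```text
clock: 7.15
eef_pos: [522.4, -10.4, 51.9]
tool_rot: [3.14, 0.0, 1.641]
force: [0.4, -0.8, -1.8]
width: 42.7
```

```bash
python3 -c "
from h import *
plan((521.3,-12.3,34,94.15))
save('side','side4');save('top','top4')
a=cv2.imread('pics/side4.png')[130:230,250:360]
b=cv2.imread('pics/top4.png')[170:270,290:400]
cv2.imwrite('pics/c4.png',cv2.resize(np.hstack([a,b]),None,fx=3.6,fy=3.6,interpolation=2))"
```

```text
t 7.15 p [522.38 -10.44  51.95] rpy deg [179.92   0.01  94.04] F [ 0.4  -0.79 -1.76] w 42.658179369079264
(521.3, -12.3, 34, 94.15) -> [-1.78 -1.23 17.95] [ 0.08  0.01 -0.11]
```

View pics/c4.png

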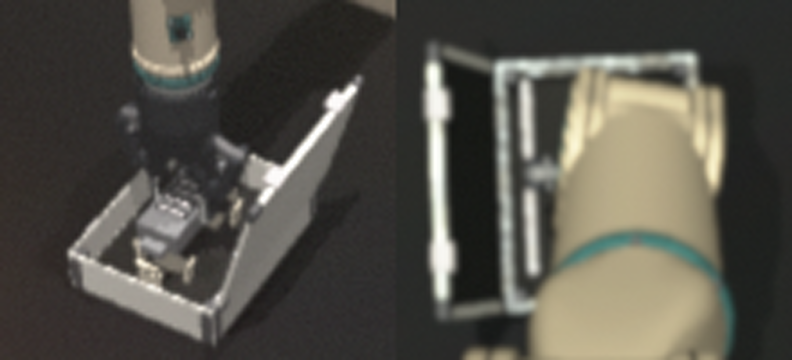

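The side picture shows the cassette level above the posts, its +x end at about (165,240), with the hook just in front at (148,268). I let it settle and trim y.

arm_command(rows=[[[-1.8, -1.2, 0, 0, 0, 0], [-1.8, -1.2, 0, 0, 0, 0], [-1.8, -1.2, 0, 0, 0, 0], [-1.8, -1.2, 0, 0, 0, 0]]])

```text
clock: 7.58
eef_pos: [520.8, -12.2, 51.5]
tool_rot: [3.141, -0.0, 1.641]
force: [-0.5, -0.2, -0.3]
width: 43.1
```

```bash
python3 -c "
from h import *
plan((521.3,-12.3,34,94.15))"
```

```text
t 7.5833 p [520.77 -12.18  51.53] rpy deg [179.98  -0.    94.05] F [-0.53 -0.23 -0.25] w 43.05714012616075
(521.3, -12.3, 34, 94.15) -> [-0.16  0.51 17.53] [ 0.02 -0.   -0.1 ]
```

Good. Now I descend slowly onto the hook slopes (contact expected at TCP z of about 32–36).

arm_command(rows=[[[0, 0.5, 4, 0, 0, 0], [0, 0.5, 8, 0, 0, 0], [0, 0.5, 11, 0, 0, 0], [0, 0.5, 13, 0, 0, 0], [0, 0.5, 14, 0, 0, 0], [0, 0.5, 14, 0, 0, 0]]])

```text
clock: 8.08
eef_pos: [520.9, -12.1, 36.9]
tool_rot: [-3.141, -0.0, 1.642]
force: [-0.9, -0.1, -2.1]
width: 42.3
```

arm_command(rows=[[[0, 0, 1, 0, 0, 0], [0, 0, 2, 0, 0, 0], [0, 0, 3, 0, 0, 0], [0, 0, 3, 0, 0, 0]]])

```text
clock: 8.42
eef_pos: [521.2, -12.2, 34.6]
tool_rot: [3.141, -0.0, 1.641]
force: [-1.1, -0.4, 3.2]
width: 42.8
```

arm_command(rows=[[[0, 0, 1, 0, 0, 0], [0, 0, 2, 0, 0, 0], [0, 0, 3, 0, 0, 0], [0, 0, 4, 0, 0, 0], [0, 0, 5, 0, 0, 0], [0, 0, 5, 0, 0, 0]]])

```text
clock: 8.92
eef_pos: [521.8, -12.2, 30.6]
tool_rot: [3.14, 0.0, 1.641]
force: [-2.8, 0.2, 13.1]
width: 43.2
```

arm_command(rows=[[[0, 0, 1, 0, 0, 0], [0, 0, 2, 0, 0, 0], [0, 0, 3, 0, 0, 0], [0, 0, 4, 0, 0, 0], [0, 0, 5, 0, 0, 0], [0, 0, 5, 0, 0, 0]]])

```text
clock: 9.42
eef_pos: [521.3, -12.2, 25.5]
tool_rot: [3.141, -0.0, 1.641]
force: [-4.8, -0.6, 12.8]
width: 42.6
```

arm_command(rows=[[[0, 0, 1, 0, 0, 0], [0, 0, 2, 0, 0, 0], [0, 0, 3, 0, 0, 0], [0, 0, 4, 0, 0, 0], [0, 0, 5, 0, 0, 0], [0, 0, 5, 0, 0, 0]]])

```text
clock: 9.92
eef_pos: [517.5, -12.3, 19.3]
tool_rot: [-3.135, -0.001, 1.641]
force: [-5.8, 0.3, 7.7]
width: 42.8
```

arm_command(rows=[[[0, 0, 1, 0, 0, 0], [0, 0, 2, 0, 0, 0], [0, 0, 3, 0, 0, 0], [0, 0, 3, 0, 0, 0]]])

```text
clock: 10.25
eef_pos: [518.7, -12.4, 17.1]
tool_rot: [-3.137, -0.001, 1.641]
force: [-4.4, -0.6, 14.2]
width: 42.8
```

```bash
python3 -c "
from h import *
plan((521.3,-12.3,14,94.15))
save('side','side5')
a=cv2.imread('pics/side5.png')[130:230,250:360]
cv2.imwrite('pics/c5.png',cv2.resize(a,None,fx=6,fy=6,interpolation=2))"
```

```text
t 10.25 p [518.71 -12.38  17.09] rpy deg [-179.74   -0.03   94.04] F [-4.41 -0.59 14.22] w 42.78412138676862
(521.3, -12.3, 14, 94.15) -> [-0.11  2.6   3.08] [-0.26 -0.03 -0.11]
```

View pics/c5.png

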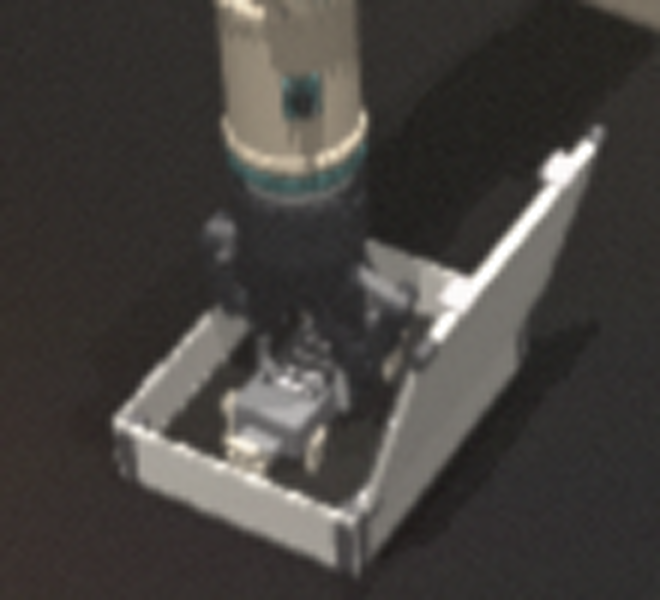

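arm_command(rows=[[[0, 0, 1, 0, 0, 0], [0, 0, 2, 0, 0, 0], [0, 0, 3, 0, 0, 0], [0, 0, 3, 0, 0, 0], [0, 0, 3, 0, 0, 0]]])

```text
clock: 10.72
eef_pos: [520.2, -12.4, 14.4]
tool_rot: [-3.14, -0.0, 1.641]
force: [-2.3, 0.6, 14.8]
width: 42.7
```

arm_command(rows=[[[0, 0, 1, 0, 0, 0], [0, 0, 2, 0, 0, 0], [0, 0, 2, 0, 0, 0], [0, 0, 2, 0, 0, 0]]])

```text
clock: 11.05
eef_pos: [520.4, -12.4, 14.1]
tool_rot: [-3.141, -0.0, 1.641]
force: [-5.8, 0.3, 31.9]
width: 42.5
```

arm_command(rows=[[[0, 0, -2, 0, 0, 0], [0, 0, -2, 0, 0, 0], [0, 0, -2, 0, 0, 0], [0, 0, -2, 0, 0, 0], [0, 0, -2, 0, 0, 0]]], claw=0.4)

```text
clock: 11.47
eef_pos: [521.0, -12.1, 12.9]
tool_rot: [-3.141, -0.0, 1.642]
force: [-0.4, -0.3, -0.2]
width: 59.9
```

arm_command(rows=[[[0, 0, -10, 0, 0, 0], [0, 0, -40, 0, 0, 0], [0, 0, -80, 0, 0, 0], [0, 0, -100, 0, 0, 0], [0, 0, -100, 0, 0, 0], [0, 0, -100, 0, 0, 0]]])

```text
clock: 11.97
eef_pos: [522.1, -12.0, 114.9]
tool_rot: [3.138, 0.0, 1.642]
force: [-0.0, 0.4, 0.1]
width: 60.1
```

Run:
```python
from h import *
plan((521.3,-12.3,60,94.15))
im=save('side','side6')
a=cv2.imread('pics/side6.png')[130:230,250:360]
cv2.imwrite('pics/c6.png',cv2.resize(a,None,fx=6,fy=6,interpolation=2))
W=cloud(im);th=np.radians(4.15);ex=np.array([np.cos(th),np.sin(th)]);ey=np.array([-ex[1],ex[0]])
d=W[...,:2]-np.array([521.3,-12.3]);a=d@ex;b=d@ey;z=W[...,2]
for lo in range(-70,75,10):
    m=(a>lo)&(a<lo+10)&(abs(b)<16)&(z<60); print(lo,m.sum(),np.percentile(z[m],[10,50,90]) if m.sum() else '')
```

```text
t 11.9667 p [522.08 -12.02 114.87] rpy deg [179.82   0.    94.06] F [-0.03  0.42  0.11] w 60.08865510144878
(521.3, -12.3, 60, 94.15) -> [-0.22 -0.97 54.86] [ 0.18  0.   -0.09]
-70 7 [30.1  31.45 35.67]
-60 17 [34.57 37.6  39.  ]
-50 20 [34.81 38.63 41.27]
-40 16 [36.45 38.54 40.37]
-30 18 [35.71 38.11 40.67]
-20 19 [34.58 37.57 42.27]
-10 16 [32.92 38.17 41.98]
0 17 [36.86 38.73 42.71]
10 20 [36.14 37.35 41.57]
20 23 [33.82 38.01 42.06]
30 24 [33.03 36.17 42.03]
40 31 [17.53 32.02 38.26]
50 24 [ 7.99 24.92 36.96]
60 30 [14.55 26.29 37.82]
70 10 [19.79 26.1  45.18]
```

View pics/c6.png

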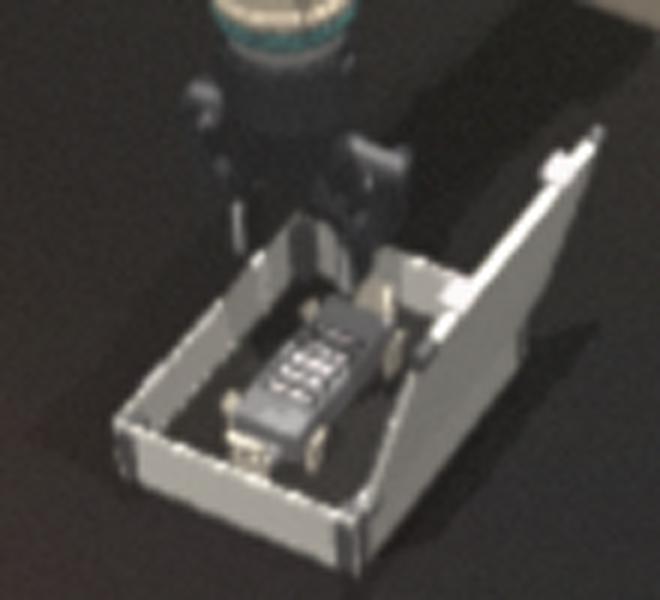

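The cassette lies between the posts and looks level, with its top at about 38 mm (36 expected, and this camera reads slightly high). To be certain both hooks have clicked, I press each end with shut fingertips.

arm_command(rows=[[[0, 41, 0, 0, 0, 0], [0, 41, 0, 0, 0, 0], [0, 41, 0, 0, 0, 0], [0, 41, 0, 0, 0, 0], [0, 41, 30, 0, 0, 0], [0, 41, 60, 0, 0, 0], [0, 41, 70, 0, 0, 0], [0, 41, 70, 0, 0, 0], [0, 41, 70, 0, 0, 0]]], claw=-1)

```text
clock: 12.77
eef_pos: [561.2, -9.5, 43.0]
tool_rot: [-3.14, -0.0, 1.641]
force: [-0.4, 0.6, 1.5]
width: 0.2
```

```bash
python3 -c "
from h import *
plan((563.2,-9.3,36,94.15))"
```

```text
t 12.7667 p [561.19  -9.46  43.03] rpy deg [-179.89   -0.     94.04] F [-0.44  0.55  1.53] w 0.2018283710973545
(563.2, -9.3, 36, 94.15) -> [0.02 2.03 7.03] [-0.11 -0.   -0.11]
```

arm_command(rows=[[[0, 2, 3, 0, 0, 0], [0, 2, 5, 0, 0, 0], [0, 2, 7, 0, 0, 0], [0, 2, 8, 0, 0, 0], [0, 2, 8, 0, 0, 0]]])

```text
clock: 13.18
eef_pos: [564.6, -9.0, 36.1]
tool_rot: [3.14, -0.0, 1.642]
force: [0.1, 0.2, 2.3]
width: -0.2
```

arm_command(rows=[[[0, 0, 1, 0, 0, 0], [0, 0, 1, 0, 0, 0], [0, 0, 1, 0, 0, 0]]])

```text
clock: 13.43
eef_pos: [564.8, -9.0, 36.0]
tool_rot: [3.14, -0.0, 1.642]
force: [-1.7, -0.0, 10.1]
width: 0.1
```

arm_command(rows=[[[0, 0, 1, 0, 0, 0], [0, 0, 1.5, 0, 0, 0], [0, 0, 1.5, 0, 0, 0]]])

```text
clock: 13.68
eef_pos: [565.0, -9.0, 35.8]
tool_rot: [3.139, -0.0, 1.641]
force: [-3.9, 0.2, 23.3]
width: -0.1
```

arm_command(rows=[[[0, -2, -20, 0, 0, 0], [0, -84, -20, 0, 0, 0], [0, -84, -20, 0, 0, 0], [0, -84, -20, 0, 0, 0], [0, -84, -20, 0, 0, 0], [0, -84, -5, 0, 0, 0], [0, -84, -5, 0, 0, 0], [0, -84, -5, 0, 0, 0]]])

```text
clock: 14.35
eef_pos: [481.1, -14.9, 37.6]
tool_rot: [3.141, -0.0, 1.642]
force: [-0.4, -0.4, -0.2]
width: 0.2
```

arm_command(rows=[[[0, 0, 1, 0, 0, 0], [0, 0, 2, 0, 0, 0], [0, 0, 3, 0, 0, 0], [0, 0, 3, 0, 0, 0]]])

```text
clock: 14.68
eef_pos: [481.1, -15.0, 36.0]
tool_rot: [3.14, -0.0, 1.641]
force: [-1.0, 0.3, 12.1]
width: -0.0
```

arm_command(rows=[[[0, 0, 1, 0, 0, 0], [0, 0, 1, 0, 0, 0], [0, 0, 1, 0, 0, 0]]])

```text
clock: 14.93
eef_pos: [481.1, -15.0, 36.0]
tool_rot: [3.139, -0.0, 1.641]
force: [-3.8, -0.4, 22.3]
width: -0.2
```

Both ends stop firmly at exactly 36.0 mm under about 22 N, so the cassette is home. Next is the lid: lift, go over it and come down behind its outer face.

```bash
python3 -c "
from h import *
plan((481,-15,290,94.15),(507,190,290,94.15),(507,190,165,94.15))"
```

```text
t 14.9333 p [481.1  -14.99  35.97] rpy deg [179.86  -0.01  94.05] F [-3.76 -0.36 22.31] w -0.17281063264688684
(481, -15, 290, 94.15) -> [   0.06    0.5  -254.03] [ 0.14 -0.01 -0.1 ]
(507, 190, 290, 94.15) -> [ 202.71   40.91 -253.88] [ 0.14 -0.01 -0.1 ]
(507, 190, 165, 94.15) -> [ 202.68   40.61 -128.88] [ 0.14 -0.01 -0.1 ]
```

arm_command(rows=[[[0, 0, -40, 0, 0, 0], [0, 0, -80, 0, 0, 0], [0, 0, -120, 0, 0, 0], [0, 0, -160, 0, 0, 0], [0, 0, -200, 0, 0, 0], [0, 0, -240, 0, 0, 0], [0, 0, -255, 0, 0, 0], [0, 0, -255, 0, 0, 0], [40, 8, -255, 0, 0, 0], [80, 16, -255, 0, 0, 0], [120, 24, -255, 0, 0, 0], [160, 32, -255, 0, 0, 0], [200, 41, -255, 0, 0, 0], [203, 41, -255, 0, 0, 0], [203, 41, -255, 0, 0, 0], [203, 41, -255, 0, 0, 0], [203, 41, -255, 0, 0, 0]]])

```text
clock: 16.35
eef_pos: [506.5, 188.3, 288.2]
tool_rot: [-3.14, 0.002, 1.639]
force: [-0.5, -0.3, 0.8]
width: -0.3
```

Run:
```python
from h import *
plan((507,190,165,94.15))
im=save('side','side7');it=save('top','top7')
a=cv2.imread('pics/side7.png')[100:230,240:380]
b=cv2.imread('pics/top7.png')[160:290,270:410]
cv2.imwrite('pics/c7.png',cv2.resize(np.hstack([a,b]),None,fx=2.8,fy=2.8,interpolation=2))
# lid outer face from side cam & inner face from start top cam
th=np.radians(4.15);ex=np.array([np.cos(th),np.sin(th)]);ey=np.array([-ex[1],ex[0]]);H=np.array([514.9,75.5])
for n in('side0','top0'):
    W=cloud(load(n));d=W[...,:2]-H;a=d@ex;b=d@ey;z=W[...,2]-44
    m=(z>30)&(z<180)&(abs(a)<85)&(b>-20)&(b<90)
    f=np.polyfit(z[m],b[m],1);print(n,m.sum(),f,'q',np.pi/2+np.arctan(f[0]),z[m].max())
for n,i in(('side7',im),('top7',it)):
    W=cloud(i);d=W[...,:2]-np.array([521.3,-12.3]);a=d@ex;b=d@ey;z=W[...,2]
    for lo in range(-70,75,10):
        m=(a>lo)&(a<lo+10)&(abs(b)<10)&(z<60); print(lo,m.sum(),np.percentile(z[m],50) if m.sum() else '',end='; ')
    print()
```

```text
t 16.35 p [506.51 188.29 288.2 ] rpy deg [-179.92    0.09   93.92] F [-0.49 -0.25  0.84] w -0.2587366655852222
(507, 190, 165, 94.15) -> [  1.86   0.77 123.19] [-0.08  0.09 -0.23]
side0 416 [0.24 8.85] q 1.8098997998804143 162.98677883145683
top0 1032 [ 0.29 -1.14] q 1.851006668041288 162.2587689225968
-70 3 37.350168171726864; -60 12 36.667582685937646; -50 9 36.40567269305052; -40 10 38.36359963728978; -30 16 39.7616265448944; -20 14 36.13479973318738; -10 10 38.50346373046955; 0 12 38.43037102054927; 10 10 37.65344815118499; 20 12 37.86410038914539; 30 12 36.816085460212435; 40 19 35.35942975874832; 50 10 30.173870876354727; 60 21 25.839042904087364; 70 7 39.923483709007314; 
-70 25 25.991273036790744; -60 20 33.166446981318245; -50 24 36.03314955382734; -40 19 36.040022315609804; -30 23 37.12152721024768; -20 25 36.4754139821282; -10 21 36.084258829677765; 0 27 37.246114481279164; 10 21 36.75486351059749; 20 19 34.16406890816006; 30 25 36.49935595552938; 40 20 36.19746972277346; 50 21 25.011490905336814; 60 28 30.71380961416412; 70 14 39.46256902386051;
```

View pics/c7.png

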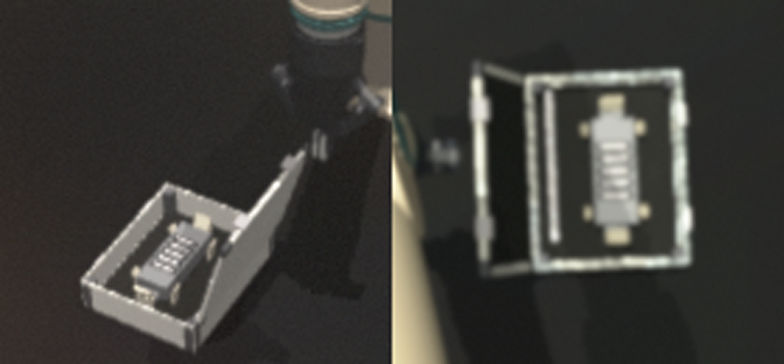

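Top view: the cassette sits between the posts at about (613,170) with its top level at about 36 mm. The fingers at (445,150) are just outside the lid. I descend behind the lid and approach it.

arm_command(rows=[[[2, 1, 40, 0, 0, 0], [2, 1, 80, 0, 0, 0], [2, 1, 115, 0, 0, 0], [2, 1, 123, 0, 0, 0], [2, 1, 123, 0, 0, 0], [2, 1, 123, 0, 0, 0], [-20, 1, 123, 0, 0, 0], [-38, 1, 123, 0, 0, 0], [-38, 1, 123, 0, 0, 0], [-38, 1, 123, 0, 0, 0]]])

```text
clock: 17.28
eef_pos: [512.4, 151.8, 168.3]
tool_rot: [3.137, -0.001, 1.639]
force: [0.4, 0.6, 0.0]
width: 0.1
```

Run:
```python
from h import *
s=sensors.read_state()
th=np.radians(4.15);ex=np.array([np.cos(th),np.sin(th)]);ey=np.array([-ex[1],ex[0]]);H=np.array([514.9,75.5])
print(s['eef_pos'],(s['eef_pos'][:2]-H)@ey,(s['eef_pos'][:2]-H)@ex,s['force'])
pts=[(20.5,165),(-.2,164.3),(-23.8,159),(-45.8,149),(-65.5,135),(-82,117),(-94.5,96.6),(-103,73.9),(-106.5,50)]
plan(*[tuple(H+b*ey)+(z,94.15) for b,z in pts])
```

```text
[512.38 151.84 168.27] 76.32029320690967 3.012794363195219 [0.4  0.62 0.03]
t 17.2833 p [512.38 151.84 168.27] rpy deg [179.74  -0.06  93.89] F [0.4  0.62 0.03] w 0.09926694381633644
(np.float64(513.4164591101412), np.float64(95.94624920194697), 165, 94.15) -> [-55.84  -2.78   3.2 ] [ 0.26 -0.06 -0.26]
(np.float64(514.9144735696572), np.float64(75.30052439802978), 164.3, 94.15) -> [-76.54  -2.69   3.88] [ 0.26 -0.06 -0.26]
(np.float64(516.6223547892018), np.float64(51.762403365544486), 159, 94.15) -> [-100.14   -2.61    9.16] [ 0.26 -0.06 -0.26]
(np.float64(518.2144474514893), np.float64(29.82008714882091), 149, 94.15) -> [-122.15   -2.55   19.13] [ 0.26 -0.06 -0.26]
(np.float64(519.6400940627193), np.float64(10.171740354754789), 135, 94.15) -> [-141.87   -2.53   33.11] [ 0.26 -0.06 -0.26]
(np.float64(520.8341635594348), np.float64(-6.284996807787891), 117, 94.15) -> [-158.38   -2.53   51.1 ] [ 0.26 -0.06 -0.26]
(np.float64(521.7387616630073), np.float64(-18.752221930926282), 96.6, 94.15) -> [-170.9    -2.57   71.48] [ 0.26 -0.06 -0.26]
(np.float64(522.3538883734365), np.float64(-27.2299350146604), 73.9, 94.15) -> [-179.43   -2.64   94.18] [ 0.26 -0.06 -0.26]
(np.float64(522.6071758424367), np.float64(-30.72075804913915), 50, 94.15) -> [-182.95   -2.73  118.07] [ 0.26 -0.06 -0.26]
```

Push to about q = 1.5 at 10 mm per row and check.

arm_command(rows=[[[-10, 0, 2, 0, 0, 0], [-20, 0, 3, 0, 0, 0], [-30, 0, 3, 0, 0, 0], [-40, 0, 3, 0, 0, 0], [-50, 0, 3, 0, 0, 0], [-58, 0, 3, 0, 0, 0], [-66, 0, 3, 0, 0, 0], [-66, 0, 3, 0, 0, 0]]])

```text
clock: 17.95
eef_pos: [516.6, 84.5, 164.9]
tool_rot: [3.138, 0.0, 1.639]
force: [-1.6, -1.2, 11.1]
width: -0.2
```

Run:
```python
from h import *
plan((514.9,75.3,164.3,94.15),(522.6,-30.7,50,94.15))
save('side','side8')
a=cv2.imread('pics/side8.png')[100:230,240:380]
cv2.imwrite('pics/c8.png',cv2.resize(a,None,fx=4,fy=4,interpolation=2))
```

```text
t 17.95 p [516.56  84.52 164.88] rpy deg [179.8    0.02  93.92] F [-1.65 -1.24 11.13] w -0.1794724545260419
(514.9, 75.3, 164.3, 94.15) -> [-9.09 -2.29  0.57] [ 0.2   0.02 -0.23]
(522.6, -30.7, 50, 94.15) -> [-115.33   -2.26  114.9 ] [ 0.2   0.02 -0.23]
```

View pics/c8.png

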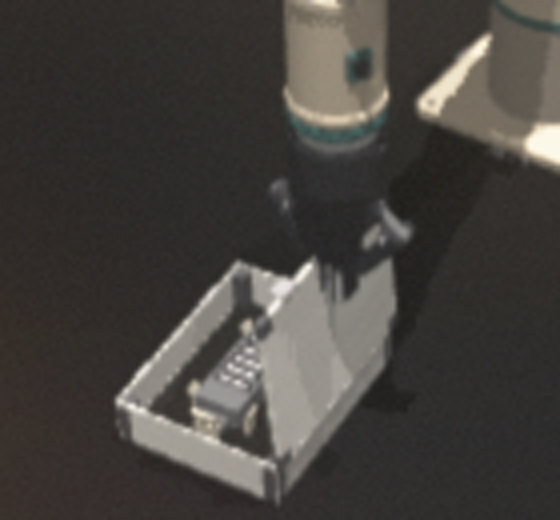

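The lid is now about upright, with its top edge near (330,262) close under the finger knuckles. The 11 N upward force suggests the edge is touching them, so I raise the tool a little.

arm_command(rows=[[[2, 0, -8, 0, 0, 0], [2, 0, -16, 0, 0, 0], [2, 0, -16, 0, 0, 0]]])

```text
clock: 18.25
eef_pos: [515.8, 88.4, 180.2]
tool_rot: [3.14, -0.0, 1.641]
force: [0.3, -0.1, 0.3]
width: 0.2
```

Run:
```python
from h import *
th=np.radians(4.15);ex=np.array([np.cos(th),np.sin(th)]);ey=np.array([-ex[1],ex[0]]);H=np.array([514.9,75.5])
s=sensors.read_state();print('b',(s['eef_pos'][:2]-H)@ey)
r=135
t=[]
for q in (1.5,1.4,1.3,1.2,1.1,1.0,.9,.8,.7,.6,.5,.4,.3,.2,.1,0):
    b=-r*np.cos(q)+6*np.sin(q)+14.5; z=44+r*np.sin(q)+6*np.cos(q)
    t.append(tuple(H+b*ey)+(z,94.15))
plan(*t)
```

```text
b 12.766838827295537
t 18.25 p [515.8   88.37 180.18] rpy deg [179.88  -0.01  94.04] F [ 0.33 -0.11  0.26] w 0.22842465812858428
(np.float64(514.1086251803083), np.float64(86.40677505835538), np.float64(179.08624640155355), 94.15) -> [-1.83 -1.83  1.09] [ 0.12 -0.01 -0.11]
(np.float64(515.083298056019), np.float64(72.97377523786699), np.float64(178.05551640584358), 94.15) -> [-15.3   -1.81   2.12] [ 0.12 -0.01 -0.11]
(np.float64(516.0456548816769), np.float64(59.71051595522688), np.float64(175.68534800306858), 94.15) -> [-28.6   -1.79   4.49] [ 0.12 -0.01 -0.11]
(np.float64(516.9860801059928), np.float64(46.74951931293647), np.float64(171.99942313243557), 94.15) -> [-41.6   -1.77   8.17] [ 0.12 -0.01 -0.11]
(np.float64(517.8951773109885), np.float64(34.22028730510975), np.float64(167.03457033684722), 94.15) -> [-54.16  -1.76  13.13] [ 0.12 -0.01 -0.11]
(np.float64(518.7638630978995), np.float64(22.248007876355366), np.float64(160.84039678427487), 94.15) -> [-66.16  -1.75  19.33] [ 0.12 -0.01 -0.11]
(np.float64(519.5834578454923), np.float64(10.952304085216113), np.float64(153.4787926
[... 710 characters left out ...]
31.72484256490806), np.float64(102.09784217568514), 94.15) -> [-120.28   -1.77   78.06] [ 0.12 -0.01 -0.11]
(np.float64(523.0556614554042), np.float64(-36.90181356901343), np.float64(89.62724683403448), 94.15) -> [-125.48   -1.78   90.53] [ 0.12 -0.01 -0.11]
(np.float64(523.3393193389664), np.float64(-40.81120347195302), np.float64(76.70075912438071), 94.15) -> [-129.4    -1.8   103.46] [ 0.12 -0.01 -0.11]
(np.float64(523.5281697368945), np.float64(-43.41395094208919), np.float64(63.447536238989954), 94.15) -> [-132.01   -1.82  116.71] [ 0.12 -0.01 -0.11]
(np.float64(523.6203257184378), np.float64(-44.684050187054154), np.float64(50.0), 94.15) -> [-133.28   -1.85  130.16] [ 0.12 -0.01 -0.11]
```

arm_command(rows=[[[-8, 0, 1, 0, 0, 0], [-15, 0, 2, 0, 0, 0], [-22, 0, 3, 0, 0, 0], [-29, 0, 4, 0, 0, 0], [-35, 0, 6, 0, 0, 0], [-42, 0, 8, 0, 0, 0], [-48, 0, 11, 0, 0, 0], [-54, 0, 13, 0, 0, 0], [-60, 0, 16, 0, 0, 0], [-66, 0, 19, 0, 0, 0], [-66, 0, 19, 0, 0, 0]]])

```text
clock: 19.17
eef_pos: [519.2, 20.9, 159.0]
tool_rot: [-3.14, 0.001, 1.64]
force: [0.1, -0.0, -0.3]
width: -0.4
```

Run:
```python
from h import *
plan((520.3,0.4,145,94.15),(521.7,-17.8,125.2,94.15),(522.7,-31.7,102,94.15),(523.3,-40.8,76.7,94.15),(523.6,-44.7,50,94.15))
save('side','side9')
a=cv2.imread('pics/side9.png')[100:230,240:380]
cv2.imwrite('pics/c9.png',cv2.resize(a,None,fx=4,fy=4,interpolation=2))
```

```text
t 19.1667 p [519.22  20.94 159.04] rpy deg [-179.92    0.06   93.94] F [ 0.15 -0.01 -0.25] w -0.3870835191387897
(520.3, 0.4, 145, 94.15) -> [-20.55  -0.32  14.06] [-0.08  0.06 -0.21]
(521.7, -17.8, 125.2, 94.15) -> [-38.78  -0.14  33.88] [-0.08  0.06 -0.21]
(522.7, -31.7, 102, 94.15) -> [-52.7   -0.07  57.09] [-0.08  0.06 -0.21]
(523.3, -40.8, 76.7, 94.15) -> [-61.79  -0.06  82.4 ] [-0.08  0.06 -0.21]
(523.6, -44.7, 50, 94.15) -> [-65.67   0.   109.11] [-0.08  0.06 -0.21]
```

View pics/c9.png

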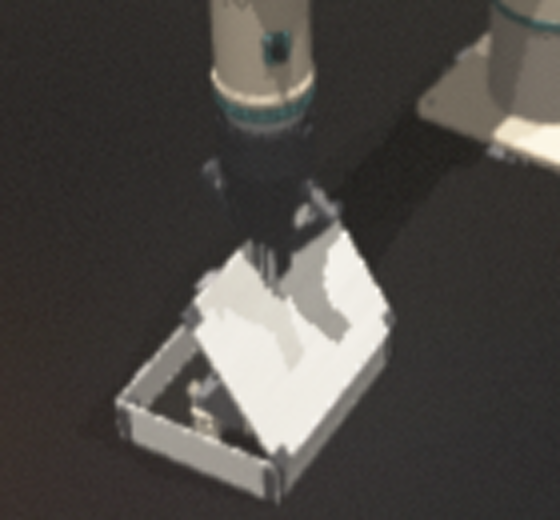

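The lid is following at about q = 1.0, with the fingertip at (275,280) on its outer face. I continue along the arc.

arm_command(rows=[[[-11, 0, 7, 0, 0, 0], [-20, 0, 14, 0, 0, 0], [-30, 0, 23, 0, 0, 0], [-39, 0, 34, 0, 0, 0], [-46, 0, 45, 0, 0, 0], [-53, 0, 57, 0, 0, 0], [-58, 0, 69, 0, 0, 0], [-62, 0, 82, 0, 0, 0], [-64, 0, 90, 0, 0, 0], [-65, 0, 98, 0, 0, 0], [-65, 0, 103, 0, 0, 0], [-65, 0, 103, 0, 0, 0]]])

```text
clock: 20.22
eef_pos: [523.1, -42.0, 55.4]
tool_rot: [-3.139, -0.0, 1.641]
force: [-0.3, -0.4, -0.4]
width: -0.2
```

arm_command(rows=[[[0, 0, 2, 0, 0, 0], [0, 0, 4, 0, 0, 0], [0, 0, 5, 0, 0, 0], [0, 0, 5, 0, 0, 0]]])

```text
clock: 20.55
eef_pos: [524.3, -41.7, 51.9]
tool_rot: [3.141, -0.0, 1.642]
force: [-0.8, -0.4, 0.2]
width: -0.3
```

arm_command(rows=[[[0, 0, 1, 0, 0, 0], [0, 0, 2, 0, 0, 0], [0, 0, 2, 0, 0, 0]]])

```text
clock: 20.8
eef_pos: [524.4, -41.8, 50.1]
tool_rot: [3.141, -0.0, 1.642]
force: [-1.2, 0.2, 3.1]
width: 0.2
```

arm_command(rows=[[[0, 0, 1, 0, 0, 0], [0, 0, 1, 0, 0, 0], [0, 0, 1, 0, 0, 0]]])

```text
clock: 21.05
eef_pos: [524.5, -41.8, 50.0]
tool_rot: [3.141, -0.0, 1.642]
force: [-2.5, 1.5, 13.6]
width: 0.1
```

Firm stop at 50.0 mm, the height for a shut lid. I retreat and check.

arm_command(rows=[[[0, 0, 0.5, 0, 0, 0], [0, 0, 0.5, 0, 0, 0], [0, 0, -30, 0, 0, 0], [0, 0, -70, 0, 0, 0], [0, 0, -110, 0, 0, 0], [0, 0, -150, 0, 0, 0], [0, 0, -150, 0, 0, 0], [-40, 0, -150, 0, 0, 0], [-80, 0, -150, 0, 0, 0], [-120, 0, -150, 0, 0, 0], [-160, 0, -150, 0, 0, 0], [-200, 0, -150, 0, 0, 0], [-200, 0, -150, 0, 0, 0], [-200, 0, -150, 0, 0, 0], [-200, 0, -150, 0, 0, 0], [-200, 0, -150, 0, 0, 0]]])

```text
clock: 22.38
eef_pos: [538.6, -239.6, 198.5]
tool_rot: [-3.141, -0.001, 1.644]
force: [0.2, 0.7, -0.3]
width: -0.2
```

Run:
```python
from h import *
plan()
im=save('side','side10');it=save('top','top10')
th=np.radians(4.15);ex=np.array([np.cos(th),np.sin(th)]);ey=np.array([-ex[1],ex[0]])
for i in (im,it):
    W=cloud(i);d=W[...,:2]-np.array([520.7,-4.3]);a=d@ex;b=d@ey;z=W[...,2]
    m=(abs(a)<85)&(abs(b)<65)&(z<90);f=np.polyfit(b[m],z[m],1);print(m.sum(),f,np.percentile(z[m],[5,50,95]))
b=cv2.imread('pics/top10.png')[100:300,130:470]
cv2.imwrite('pics/c10.png',cv2.resize(b,None,fx=2.3,fy=2.3,interpolation=2))
```

```text
t 22.3833 p [ 538.58 -239.61  198.53] rpy deg [-179.99   -0.08   94.18] F [ 0.19  0.73 -0.31] w -0.16302582633553891
1292 [ 0.   51.31] [46.46 51.29 56.13]
2583 [-0.   49.55] [44.97 49.54 54.04]
```

View pics/c10.png

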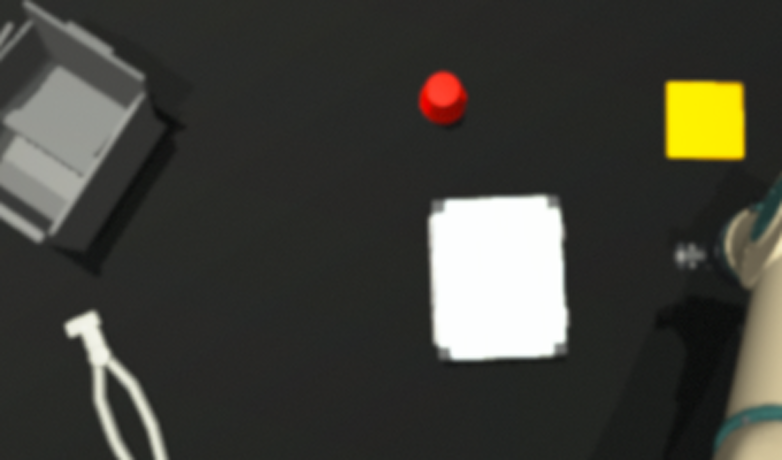

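The lid lies flat and shut around (500,277), with zero slope and its top at about 50 mm. The plier, insulator and tile look unmoved and the robot is clear, so I hand in.

```bash
python3 -c "
from cell import order
print(order.finish_job())"
```

```text
the job is handed in; nothing more can be done
None
```

I laid the cassette in the cradle, pressed it home under both hooks and swung the lid shut, then handed in at about 22.4 s of the 64 s. No verdict is reported.

**Cassette:** I lowered it gripped and level onto the hook slopes, then pressed down to a firm stop, peaking at 32 N. With shut fingers I then pressed each end with about 22–23 N. Both ends stopped at 36.0 mm, the exact height for fully home. The hooks' spring-back was judged from that height and the look of the top picture, not measured on its own.

**Lid:** I pushed it from about 1.85 rad open to shut. The fingertip stopped firmly at 50.0 mm. Depth then showed no slope, with the lid's top at 49.5 mm (top camera) and 51.3 mm (side camera); 50 mm is expected, and the difference is within the cameras' calibration error.

**Things to note:**
- During the snap-in the tool was pushed up to 4 mm along the case before recovering.
- While pushing the lid upright there was a brief 11 N upward force on the tool, probably from its edge touching the finger knuckles; I raised the tool and it cleared.

**Other objects:** The plier, insulator and tile look unmoved in the last top picture. The arm ended well clear of everything.

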